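Shift a hammer to the other folding tool hook and fold the emptied hook away

ROBOT

A 6-joint arm with a two-finger parallel gripper is mounted at the origin on a cart in front of the work surface, level with it; the furniture and walls round the work are solid. World frame = base frame: x ahead of the robot, y to its left, z up, the work surface at z = 0. Lengths are in mm, angles in rad, forces in N, time in s.
With the tool pointing down it reaches from about 350 to 875 mm from the base axis. Payload 4.2 kg.
Tool frame: the origin (TCP) lies at the very end of the fingers, on their centre line; the grasp point (between the pads) lies 19 mm behind it (arm.pinch_z is the distance from the TCP to the grasp point, in mm); x points along the fingers, y is the direction in which the jaws open and shut, and the axes are right-handed (so a half turn about x gives the same grasp; the last joint's range is limited). The gripper opens to 85 mm and grips with 20 to 120 N. Pads are 22 mm wide; open, the fingers measure 114 mm over their backs; the gripper's body (76 mm by 85 mm) begins 54 mm behind the grasp point. The pads swing forward as they close: fully open they stand 13 mm farther back than shut.
Start: joints at [-1.042, 0.385, 0.008, 0, -1.194, -0.259], TCP at [166.603, -602.364, 231.312] pointing down, gripper open.
Joint ranges: [-3.14, 3.14], [-1.21, 2.06], [-1.07, 1.41], [-3.16, 2.05], [-2.99, -0.16], [-3.1, 3.1]. Speed limits (rad/s): [2.79, 2.79, 3.14, 3.14, 3.14, 3.14].

INTERFACE

Orientations are given as a unit quaternion [x, y, z, w].
In Python, from bench import arm gives the robot as it stands.
- The arm moves only by the tool drive_tool, never from a script. Its argument "motion" is a list of rows, each a list of 4 numbers: the shift along the tool's x, y, z in mm, then the turn about the tool's x in degrees. In form: [[dx, dy, dz, spin], ...]. A call has 1 to 10 rows; each row shifts and turns the commanded pose from where the row before left it, along the tool's axes as they then stand; what a row does not reach is not made up. A row lasts 1/12 s, in which the tool goes at most 41.7 mm and 7.16 degrees, less where a joint would pass 70% of its speed; a pose out of reach is approached as far as the arm can. A call with a gripper value outside its range is refused whole. "grip" is the finger opening in mm, from 0 to 85.4, set as the call begins (left out, the last holds). The fingers move at their own pace and stop on an object; the grip force is fixed at half the most. Time passes only in rows, so rows that do not move let the fingers close. It gives the time, the measured TCP pose, the force and the opening at its end, in the units of the state.
- arm.read_state(): the state, without advancing time (a new reading comes with each control period).
- arm.get_image(name): name is "scene" or "top"; returns the picture (384x512x3 uint8, red, green, blue); there is no depth.
- arm.calibration(name): a dict with "K" (3x3 intrinsics, pixels), "eye" and "attitude" of the camera in the world. Camera axes: x right, y up, looking along -z (the intrinsics and any distortion apply to the point x, -y, -z); pixel columns grow to the right and rows downward; lengths in mm; the calibration is good to about 2 mm. A picture is of the moment at which its call begins. calibration takes no time and is no camera call.
- arm.job_done(): hands the job in, once; it reports no verdict.
The state is a dict: "clock": time; "joints": joint angles; "joint_vel": joint speeds; "joint_efforts": joint torques, N m; "position": TCP position; "ee_rot": TCP orientation; "contact_force": force on the tool from outside, world axes, zero at the start; "wrist_torque": the same for the moment, N m; "gripper_width": finger opening in mm.
Only numpy, scipy, OpenCV 4.12 (cv2) and the standard library are available. Lean on these libraries where they do the work, as an engineer would, in place of code of your own. Each camera call takes 0.05 s, during which the arm holds its last target. There are 200 camera calls.

TASK

The hammer has to make room on its side of the tool board: fold the empty hook all the way down, hang the hammer by its head on that hook with the handle hanging down between the two prongs, and fold the hook it came from up flat against the board. Leave the other things on the bench where they are.

Things in the scene. Friction and masses are not known exactly. Their poses are not given: they have to be found in the camera images.
- tool_board: Upright plywood tool board, 390 wide, 315 tall, 15 mm thick (45 with the batten behind its top edge), fixed, on two 35 mm high feet 55 mm to front and back at its ends, turned by up to 0.2 rad. Origin at the foot of the middle of its front face, on the table; x through the board away from the robot, y left, z up. Two fixed spanners hang flat on its middle (tops 220 mm above the table).
- loaded_hook: The loaded folding hook: steel plate on the board's front with a hinged two-prong fork. Origin on the hinge axis, midway between the prongs, 24 mm before the board's face, 263 mm above the table. x into the board, y to the left, z up. Hinge cheeks reach 37 mm each way in y and 11 mm round the axis; plate face 21 mm behind it. At the start the hammer hangs on it. Left or right one of the two, about 200 mm apart.
- loaded_fork (a joint): Loaded fork's angle about the hinge (rad): 0 = folded up, prongs straight up along the board; 1.571 = down on its stop, prongs level, pointing out from the board. A stiff friction hinge (0.09 N m, 1 to 2 N at the prong ends) keeps it where it is left. Starts down (1.57); must end folded up.
- loaded_fork_grip (a point): Point midway between the loaded fork's prongs, 55 mm from the hinge axis; turns with the fork. Prongs: round, 9 to 10 mm thick, centres 24 mm each side of the middle (39 mm clear between, 58 mm over both), 78 mm long from the hinge; ends bent up (when down) into lips, 13 mm above the prong axis, towards the board when folded up, then 26 mm above its top edge.
- spare_hook: The empty folding hook: steel plate on the board's front with a hinged two-prong fork. Origin on the hinge axis, midway between the prongs, 24 mm before the board's face, 263 mm above the table. x into the board, y to the left, z up. Hinge cheeks reach 37 mm each way in y and 11 mm round the axis; plate face 21 mm behind it. At the start its fork is folded up. The other one of the two.
- spare_fork (a joint): Empty fork's angle about the hinge (rad): 0 = folded up, prongs straight up along the board; 1.571 = down on its stop, prongs level, pointing out from the board. A stiff friction hinge (0.09 N m, 1 to 2 N at the prong ends) keeps it where it is left. Starts folded up (0 to 0.2); must end fully down.
- spare_fork_grip (a point): Point midway between the empty fork's prongs, 55 mm from the hinge axis; turns with the fork. Prongs: round, 9 to 10 mm thick, centres 24 mm each side of the middle (39 mm clear between, 58 mm over both), 78 mm long from the hinge; ends bent up (when down) into lips, 13 mm above the prong axis, towards the board when folded up, then 26 mm above its top edge.
- hammer: Hammer, 282 mm long, 0.45 kg. Own y axis from handle to head (up while it hangs), x along the head (along the board while it hangs), z across the thickness. Origin halfway along, on the face z = 0. Steel head: x -55 to 55, y 114 to 141, z 0 to 24 mm. Wooden handle: x -18 to 8, z 3 to 21 mm; its foot hangs about 9 mm above the table.
- hammer_head (a point): Centre of the hammer's head, 13.5 mm below its top. While the hammer hangs properly on a lowered fork this point is about 15 mm above the hinge axis and 25 to 50 mm in front of it (38 at the start), between hinge and lips.
- try_square: Try square: wooden stock 110 x 18 mm, 14 mm thick, with a steel blade, 168 mm long overall; lies flat on the table in front of the tool board. Origin at the centre of its underside. Bystander.
- marker: Marker pen, 130 mm long, 17 mm thick; lies on the table to the right. Origin at the centre of its underside. Bystander.
- tape_measure: Pocket tape measure, 77 x 36 mm, 62 mm tall; stands on the table to the left. Origin at the centre of its underside. Bystander.
- pliers_a: Pliers with dipped handles, 158 x 65 mm, 14 mm thick; lie flat on the table in front. Origin at the centre of their underside. Bystander.

How it is judged (in metres and radians):
At the end, for the whole second after the job is handed in: Spare fork down within 0.15 rad of its stop; hammer hangs on it at rest by its head: head centre within 18 mm of mid-fork sideways, 14 to 62 mm in front of and 5 to 25 mm above the hinge axis, handle within 0.15 rad of plumb. The emptied fork is folded up within 0.2 rad of flat (value of joint spare_fork above 1.42 rad and value of joint loaded_fork below 0.2 rad and x of hammer_head in the frame of spare_hook between -0.062 and -0.014 m and y of hammer_head in the frame of spare_hook between -0.018 and 0.018 m and z of hammer_head in the frame of spare_hook between 0.005 and 0.025 m and angle between hammer's own y axis and vertical below 0.15 rad and linear speed of hammer below 0.05 m/s and angular speed of hammer below 0.5 rad/s); the robot touches nothing.
It fails at once if the try square is shifted by more than 3 cm (distance of try_square from where it was at the start of the episode above 0.03 m).
It fails at once if the marker is shifted by more than 3 cm (distance of marker from where it was at the start of the episode above 0.03 m).
It fails at once if the tape measure is shifted by more than 3 cm (distance of tape_measure from where it was at the start of the episode above 0.03 m).
It fails at once if the pliers is shifted by more than 3 cm (distance of pliers_a from where it was at the start of the episode above 0.03 m).
It also fails if it takes over 64 s, if anything falls off the work surface, if the arm or the gripper's body presses on something with over 40 N, if the wrist force passes 120 N, or if a joint passes its speed limit or range.

## Working session

There is one attempt and no reset: what is moved stays moved. The work goes in short steps, Python scripts to look and compute and a tool call to move; the robot and the scene stay as the last step left them, time stands still between calls to the robot, and variables do not carry over. Pictures are saved under pics/ and viewed, about 8 in all and at most 12, crops included, and the job is handed in when it is done.

Besides the shell and the picture viewer there is one more tool, called after "Request:" by a JSON object that holds its "method" and its "body", one argument or row to a line. drive_tool: Moves the arm, as the interface text tells. Its arguments: {"type":"object","properties":{"motion":{"type":"array"},"grip":{"type":"number"}},"required":["motion"]}

```bash
mkdir -p pics; ls; python3 - <<'E'
from bench import arm
import cv2
s=arm.read_state();print({k:s[k] for k in('clock','position','ee_rot','gripper_width','contact_force')})
for n in('scene','top'):
    c=arm.calibration(n);print(n,c)
    cv2.imwrite(f'pics/{n}0.png',cv2.cvtColor(arm.get_image(n),cv2.COLOR_RGB2BGR))
a=cv2.imread('pics/scene0.png');b=cv2.imread('pics/top0.png')
cv2.imwrite('pics/s0b.png',cv2.resize(a,(800,600)));cv2.imwrite('pics/t0b.png',cv2.resize(b,(800,600)))
E
```

```text
pics
{'clock': 0.0, 'position': array([ 166.44671059, -601.82981618,  230.23071478]), 'ee_rot': array([-0.09427232,  0.70082375,  0.09577559,  0.70056108]), 'gripper_width': 85.39428803267832, 'contact_force': array([0.18026967, 0.34023703, 0.44023506])}
scene {'K': array([[452.76709572,   0.        , 254.85586513],
       [  0.        , 452.76709572, 189.12052489],
       [  0.        ,   0.        ,   1.        ]]), 'eye': array([-263.29775946, 1120.52050564, 1046.9238769 ]), 'attitude': array([-0.13797217,  0.43976557,  0.84238464, -0.27920966])}
top {'K': array([[421.73274762,   0.        , 254.21156096],
       [  0.        , 421.73274762, 193.33766753],
       [  0.        ,   0.        ,   1.        ]]), 'eye': array([ 343.91063703,  124.87114986, 1276.13961565]), 'attitude': array([ 0.03494372, -0.04840659, -0.6965547 ,  0.71501559])}
```

View pics/s0b.png

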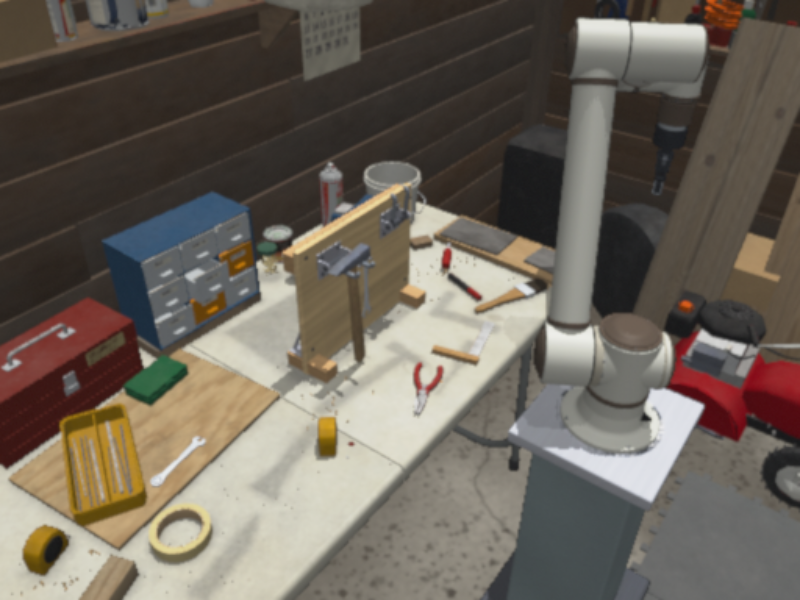

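View pics/t0b.png

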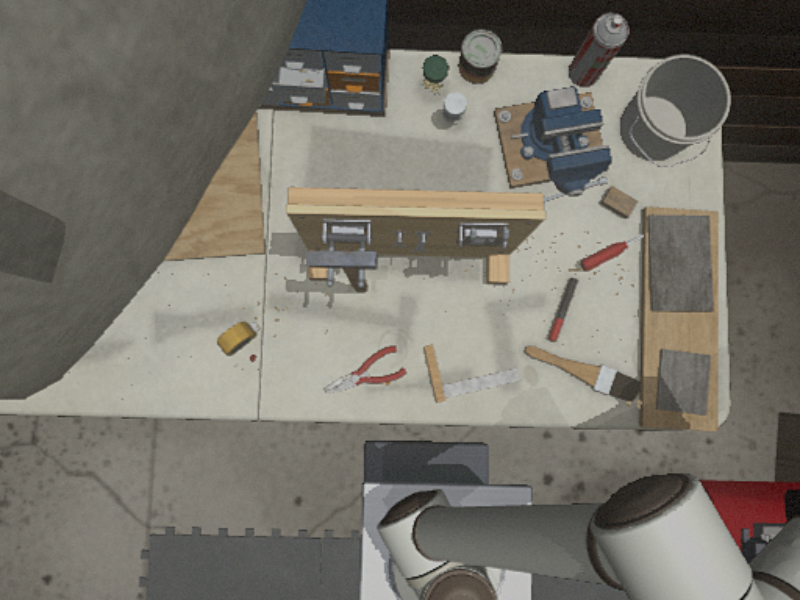

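Scene and top views: the loaded hook is the left one (top view ~(345,235) of 800), the spare hook the right one (~(484,235)). I'll crop both for exact pixels.

```bash
cat > h.py <<'E'
import numpy as np, cv2
from scipy.spatial.transform import Rotation as R
from bench import arm
def cam(n):
    c=arm.calibration(n);return c['K'],np.array(c['eye']),R.from_quat(c['attitude'])
def ray(n,uv):
    K,e,r=cam(n);p=np.linalg.inv(K)@[uv[0],uv[1],1];return e,r.apply([p[0],-p[1],-p[2]])
def onz(n,uv,z):
    e,d=ray(n,uv);return e+d*(z-e[2])/d[2]
def proj(n,P):
    K,e,r=cam(n);q=r.inv().apply(np.array(P,float)-e);u=K@[q[0],-q[1],-q[2]];return u[:2]/u[2]
def tri(u,v):
    a,d=ray('scene',u);b,f=ray('top',v);d/=np.linalg.norm(d);f/=np.linalg.norm(f)
    t=np.linalg.lstsq(np.c_[d,-f],b-a,rcond=None)[0];p,q=a+t[0]*d,b+t[1]*f
    return (p+q)/2,np.linalg.norm(p-q)
def grab(n,name):
    im=cv2.cvtColor(arm.get_image(n),cv2.COLOR_RGB2BGR);cv2.imwrite(f'pics/{name}.png',im);return im
def crop(im,x,y,w,h,s):
    return cv2.resize(im[y:y+h,x:x+w],None,fx=s,fy=s,interpolation=cv2.INTER_CUBIC)
E
python3 - <<'E'
from h import *
a=cv2.imread('pics/scene0.png');b=cv2.imread('pics/top0.png')
A=crop(a,175,110,105,130,4.5);B=crop(b,175,110,185,80,4.3)
cv2.imwrite('pics/cA.png',A);cv2.imwrite('pics/cB.png',B);print(A.shape,B.shape)
E
```

```text
(585, 472, 3) (344, 796, 3)
```

View pics/cA.png

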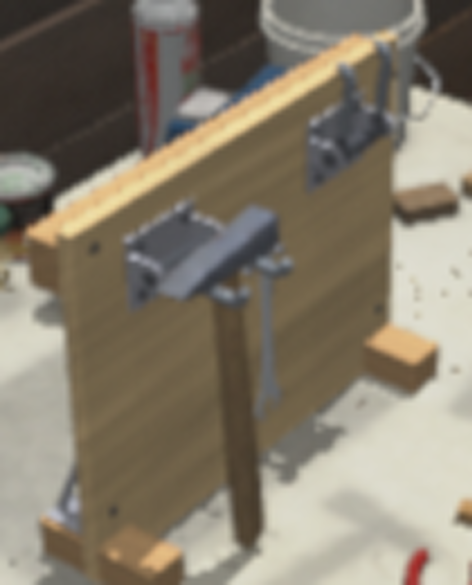

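View pics/cB.png

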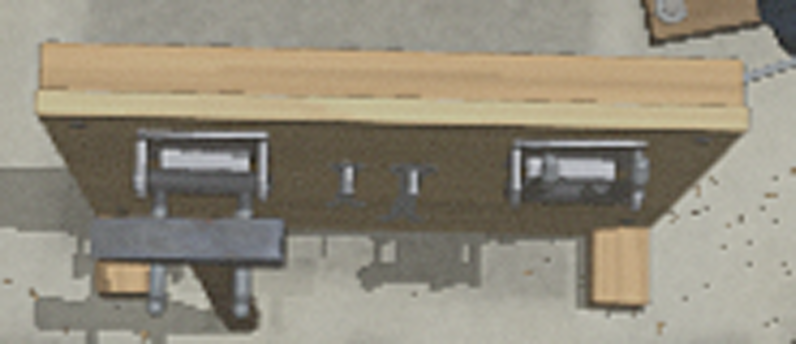

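```bash
cat >> h.py <<'E'
def B(x,y): return (175+x/4.3,110+y/4.3)
def A(x,y): return (175+x/4.5,110+y/4.5)
E
python3 - <<'E'
from h import *
np.set_printoptions(precision=1,suppress=True)
L=onz('top',B(38,115),315);Rr=onz('top',B(748,129),315)
print('edge',L,Rr,np.linalg.norm(L-Rr))
L2=onz('scene',A(63,236),315);R2=onz('scene',A(395,37),315);print('scene edge',L2,R2)
for n,u in dict(hl=(92,240),hr=(285,245),pl=(157,308),pr=(243,308)).items(): print(n,onz('top',B(*u),278))
# hinge estimate
d=(L-Rr)/np.linalg.norm(L-Rr);yaw=np.arctan2(-d[0],d[1]);nx=np.array([d[1],-d[0],0])
mid=(L+Rr)/2;mid[2]=0;print('yaw',yaw,'origin',mid)
for s in(1,-1):
    P=mid-24*nx+100*s*d+[0,0,263];print('hook',s,P)
    for c in(-37,37):
        u=proj('top',P+c*d);v=proj('scene',P+c*d);print((u-[175,110])*4.3,(v-[175,110])*4.5)
P=mid-24*nx-100*d+[0,0,263]
for c in(-24,24):
  for a in(0,.2):
    T=P+c*d-78*np.sin(a)*nx+np.array([0,0,78*np.cos(a)]);print('tip',c,a,T,(proj('top',T)-[175,110])*4.3,(proj('scene',T)-[175,110])*4.5)
E
```

```text
edge [586.  274.8 315. ] [ 589.8 -110.7  315. ] 385.50959137488604
scene edge [589.  283.6 315. ] [ 586.2 -101.2  315. ]
hl [525.  247.4 278. ]
hr [525.3 139.9 278. ]
pl [487.8 209.9 278. ]
pr [489.1 162.2 278. ]
yaw 0.00998073719439915 origin [587.9  82.1   0. ]
hook 1 [562.9 181.8 263. ]
[278.6 183.7] [224.1 228.5]
[148.3 181.2] [158.6 272.3]
hook -1 [564.9 -18.2 263. ]
[629.1 190.3] [381.4 123.6]
[499.7 187.9] [326.3 160.4]
tip -24 0 [565.1 -42.2 341. ] [630.9 158.9] [373.6  40.9]
tip -24 0.2 [549.6 -42.3 339.4] [630.5 188.4] [390.   48.2]
tip 24 0 [564.7   5.8 341. ] [540.2 157.2] [336.9  63.5]
tip 24 0.2 [549.2   5.7 339.4] [539.7 186.6] [353.5  71.1]
```

```bash
cat >> h.py <<'E'
np.set_printoptions(precision=1,suppress=True)
def st():
    s=arm.read_state();r=R.from_quat(s['ee_rot']).as_matrix()
    print('t',round(s['clock'],2),'pos',s['position'],'grip',round(s['gripper_width'],1),'F',s['contact_force'])
    return np.array(s['position']),r
def delta(P,yaw):
    'tool shift to P; spin that brings tool y to world direction yaw (deg, from world y)'
    p,r=st();y=r[:,1];c=np.degrees(np.arctan2(-y[0],y[1]))
    print('tool axes cols',r.round(2).tolist(),'shift',r.T@(np.array(P)-p),'ytool yaw',c)
E
python3 - <<'E'
from h import *
# plate corners: top crop corners upper edge of plates; lips of loaded fork
for n,u,v in [('lipL',(232,293),(157,308)),('lipR',(275,265),(243,308)),('headR top',(275,213),(285,222)),('spR tip',(383,45),(640,150)),('spL tip',(345,65),(540,160))]:
    print(n,*tri(A(*u),B(*v)))
delta([510,-27,400],0)
E
```

```text
lipL [493.3 213.5 269.3] 10.022554633664654
lipR [494.3 165.  267.5] 8.7513016006464
headR top [530.8 136.5 285.7] 13.914905053773552
spR tip [567.8 -50.6 334.1] 9.247405702725313
spL tip [561.    4.6 340.9] 4.990323778007715
t 0.1 pos [ 166.5 -601.9  230.3] grip 85.2 F [-0.8  0.7 -0.6]
tool axes cols [[-0.0, -0.27, 0.96], [0.0, 0.96, 0.27], [-1.0, 0.0, -0.0]] shift [-168.8  463.   484.2] ytool yaw 15.446619537168093
```

Request:
{"method": "drive_tool", "body": {
  "motion": [
    [-40,0,0,5],
    [-40,0,0,5],
    [-40,0,0,5],
    [-40,0,0,0],
    [-10,34,20,0],
    [0,34,20,0],
    [0,34,20,0],
    [0,34,20,0],
    [0,34,20,0],
    [0,34,20,0]
  ]
}}

```text
clock: 0.93
position: [285.3, -395.5, 400.9]
ee_rot: [-0.002, 0.707, 0.003, 0.707]
contact_force: [1.4, -0.2, 0.9]
gripper_width: 85.3
```

Request:
{"method": "drive_tool", "body": {
  "motion": [
    [0,34,20,0],
    [0,34,20,0],
    [0,34,20,0],
    [0,34,20,0],
    [0,34,20,0],
    [0,34,20,0],
    [0,34,20,0],
    [0,34,20,0],
    [0,34,20,0],
    [0,0,0,0]
  ]
}}

```text
clock: 1.77
position: [464.8, -85.3, 399.8]
ee_rot: [-0.005, 0.708, 0.005, 0.707]
contact_force: [0.8, -0.1, -0.6]
gripper_width: 85.3
```

```bash
python3 - <<'E'
from h import *
delta([510,-27,400],0)
a=grab('scene','s1');b=grab('top','t1')
p,_=st();print(proj('scene',p),proj('top',p))
x,y=proj('scene',p).astype(int);X,Y=proj('top',p).astype(int)
for im,n in((a,'scene'),(b,'top')):
    u=proj(n,p).astype(int);cv2.circle(im,u.tolist(),1,(0,0,255),-1)
cv2.imwrite('pics/c1.png',np.hstack([crop(a,x-50,y-50,130,150,3),crop(b,X-70,Y-80,130,150,3)]))
print((x-50,y-50),(X-70,Y-80))
E
```

```text
t 1.77 pos [464.8 -85.3 399.8] grip 85.3 F [ 0.8 -0.1 -0.6]
tool axes cols [[-0.0, -0.01, 1.0], [0.0, 1.0, 0.01], [-1.0, 0.0, -0.0]] shift [-0.2 57.7 46. ] ytool yaw 0.8119217825654316
t 1.87 pos [462.8 -88.7 400.5] grip 85.3 F [-0.4  0.3  0.4]
[291.1 106.5] [348.5 188.9]
(np.int64(241), np.int64(56)) (np.int64(278), np.int64(108))
```

View pics/c1.png

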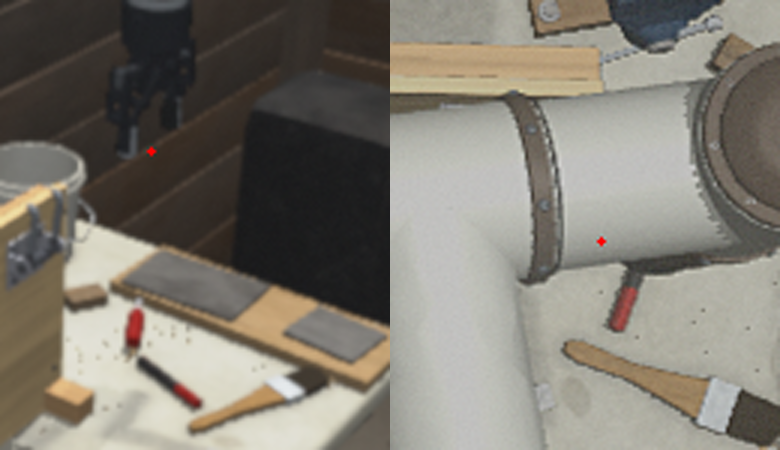

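Request:
{"method": "drive_tool", "body": {
  "motion": [
    [0,33,24,0],
    [0,33,24,0],
    [0,0,24,0],
    [0,0,24,-0.8],
    [0,0,0,0],
    [0,0,0,0]
  ]
}}

```text
clock: 2.37
position: [558.2, -24.3, 400.0]
ee_rot: [-0.007, 0.708, 0.007, 0.706]
contact_force: [-0.1, 0.1, -0.0]
gripper_width: 85.4
```

```bash
python3 - <<'E'
from h import *
delta([560,-23,300],0)
print(proj('scene',[0,0,0])*1.5625, proj('top',[0,0,0])*1.5625)
a=grab('scene','s2')
p,_=st()
for q in ([562,1,341],[562,-47,341],p+[0,43,10],p-[0,43,-10]):
    u=proj('scene',q);print(u);cv2.circle(a,u.astype(int).tolist(),0,(0,0,255),-1)
cv2.imwrite('pics/c2.png',crop(a,225,60,90,90,6))
E
```

```text
t 2.37 pos [558.2 -24.3 400. ] grip 85.4 F [-0.1  0.1 -0. ]
tool axes cols [[-0.0, -0.02, 1.0], [-0.0, 1.0, 0.02], [-1.0, -0.0, -0.0]] shift [100.    1.3   2.1] ytool yaw 1.1458589595209476
[608.3 416.6] [445.5 567.4]
t 2.42 pos [557.6 -24.4 400.8] grip 85.3 F [-0.6  0.2  0.2]
[251.3 123.8]
[259.6 118.8]
[249.4 107. ]
[264.5  98.6]
```

View pics/c2.png

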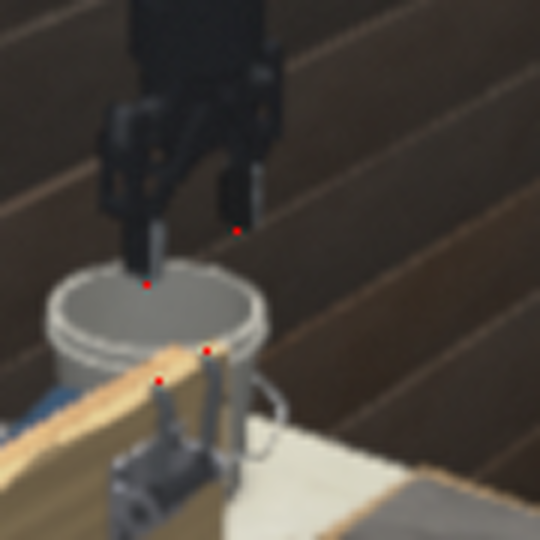

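Request:
{"method": "drive_tool", "body": {
  "motion": [
    [25,0,1,0.5],
    [25,0,1,0],
    [25,0,0,0],
    [22,0,0,0],
    [0,0,0,0],
    [0,0,0,0]
  ],
  "grip": 85
}}

```text
clock: 2.92
position: [559.0, -24.2, 304.7]
ee_rot: [-0.005, 0.707, 0.004, 0.707]
contact_force: [-0.3, 0.1, 0.4]
gripper_width: 84.9
```

Request:
{"method": "drive_tool", "body": {
  "motion": [
    [0,0,0,0],
    [0,0,0,0],
    [0,0,0,0],
    [0,0,0,0],
    [0,0,0,0],
    [0,0,0,0]
  ],
  "grip": 65
}}

```text
clock: 3.42
position: [560.1, -23.1, 304.6]
ee_rot: [-0.005, 0.707, 0.005, 0.707]
contact_force: [-0.0, -0.2, 0.1]
gripper_width: 65.2
```

Request:
{"method": "drive_tool", "body": {
  "motion": [
    [0,0,0,0],
    [0,0,0,0],
    [0,0,0,0],
    [0,0,0,0]
  ],
  "grip": 61
}}

```text
clock: 3.75
position: [560.0, -23.2, 304.3]
ee_rot: [-0.005, 0.707, 0.005, 0.707]
contact_force: [-0.6, -0.3, -0.5]
gripper_width: 61.2
```

Request:
{"method": "drive_tool", "body": {
  "motion": [
    [0,0,0,0],
    [0,0,0,0],
    [0,0,0,0],
    [0,0,0,0]
  ],
  "grip": 54
}}

```text
clock: 4.08
position: [560.4, -21.9, 305.0]
ee_rot: [-0.004, 0.706, 0.006, 0.708]
contact_force: [-1.2, 4.5, 3.6]
gripper_width: 55.3
```

Request:
{"method": "drive_tool", "body": {
  "motion": [
    [0.8,0,-9.5,0],
    [2.2,0,-9.3,0],
    [3.6,0,-8.9,0],
    [5,0,-8.2,0],
    [6.3,0,-7.2,0],
    [0,0,0,0]
  ]
}}

```text
clock: 4.58
position: [519.0, -22.1, 287.9]
ee_rot: [-0.004, 0.704, 0.006, 0.71]
contact_force: [2.1, 6.5, 2.4]
gripper_width: 55.2
```

Request:
{"method": "drive_tool", "body": {
  "motion": [
    [7.2,0,-6.3,0],
    [8.2,0,-5,0],
    [8.9,0,-3.6,0],
    [9.2,0,-2.2,0],
    [9.6,0,-0.8,0],
    [1,0,0,0],
    [0,0,0,0]
  ]
}}

```text
clock: 5.17
position: [498.4, -22.3, 242.2]
ee_rot: [-0.004, 0.707, 0.006, 0.707]
contact_force: [-3.6, 8.1, 3.7]
gripper_width: 55.5
```

Request:
{"method": "drive_tool", "body": {
  "motion": [
    [1.5,0,0,0],
    [1.5,0,0,0],
    [0,0,0,0],
    [0,0,0,0]
  ]
}}

```text
clock: 5.5
position: [498.3, -22.3, 239.7]
ee_rot: [-0.004, 0.707, 0.006, 0.707]
contact_force: [-4.7, 8.7, 4.2]
gripper_width: 55.6
```

Request:
{"method": "drive_tool", "body": {
  "motion": [
    [2,0,0,0],
    [2,0,0,0],
    [2,0,0,0],
    [0,0,0,0],
    [0,0,0,0]
  ]
}}

```text
clock: 5.92
position: [498.6, -22.4, 238.7]
ee_rot: [-0.004, 0.706, 0.006, 0.708]
contact_force: [-14.8, 11.4, 24.4]
gripper_width: 55.0
```

Request:
{"method": "drive_tool", "body": {
  "motion": [
    [-1,0,0,0],
    [0,0,0,0],
    [0,0,0,0],
    [0,0,0,0],
    [0,0,0,0]
  ],
  "grip": 78
}}

```text
clock: 6.33
position: [498.8, -24.3, 233.6]
ee_rot: [-0.005, 0.708, 0.004, 0.707]
contact_force: [0.0, -0.2, 0.1]
gripper_width: 78.0
```

Request:
{"method": "drive_tool", "body": {
  "motion": [
    [-20,0,0,0],
    [-35,0,0,0],
    [-35,0,0,0],
    [-35,0,0,0],
    [-35,35,0,-7],
    [-20,35,0,-7],
    [0,35,0,-7],
    [0,35,0,-7],
    [0,35,0,-7],
    [0,0,0,-7]
  ]
}}

```text
clock: 7.17
position: [453.5, 140.9, 408.2]
ee_rot: [-0.261, 0.657, 0.262, 0.657]
contact_force: [0.9, -1.3, 0.1]
gripper_width: 77.9
```

Request:
{"method": "drive_tool", "body": {
  "motion": [
    [0,0,0,-7],
    [0,0,0,-7],
    [0,0,0,-7],
    [0,0,0,-7],
    [0,0,0,-7],
    [0,0,0,-7],
    [0,0,0,-6],
    [0,0,0,0],
    [0,0,0,0]
  ],
  "grip": 50
}}

```text
clock: 7.92
position: [455.3, 137.1, 408.3]
ee_rot: [-0.502, 0.498, 0.503, 0.497]
contact_force: [0.5, 0.3, 0.3]
gripper_width: 49.9
```

```bash
python3 - <<'E'
from h import *
delta([525,188,400],0)
a=grab('scene','s3')
hl=[563,188,263]
for q in ([525,188+55,291.5],[525,188-55,291.5],[485,-22+24,276],[485,-22-24,276]):
    u=proj('scene',q);print(u);cv2.circle(a,u.astype(int).tolist(),0,(0,0,255),-1)
cv2.imwrite('pics/c3.png',crop(a,180,50,120,110,5))
E
```

```text
t 7.92 pos [455.3 137.1 408.3] grip 49.9 F [0.5 0.3 0.3]
tool axes cols [[-0.0, -1.0, -0.01], [-0.0, -0.01, 1.0], [-1.0, 0.0, -0.0]] shift [  8.2 -70.3  50.2] ytool yaw 90.58272671762629
[213.9 170.1]
[236.1 155.5]
[269.1 147.4]
[277. 142.]
```

View pics/c3.png

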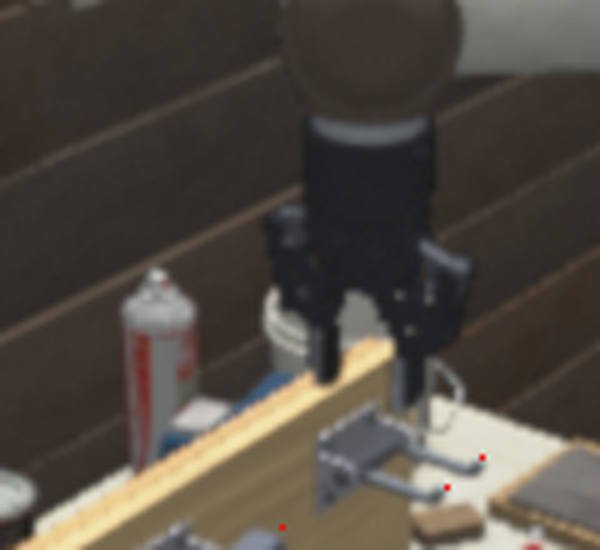

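Request:
{"method": "drive_tool", "body": {
  "motion": [
    [0,-35,27,0],
    [0,-35,27,0],
    [25,0,0,0],
    [25,0,0,0],
    [25,0,0,0],
    [15,0,0,0],
    [0,0,0,0],
    [0,0,0,0]
  ],
  "grip": 44
}}

```text
clock: 8.63
position: [520.6, 188.8, 318.4]
ee_rot: [0.503, -0.498, -0.503, -0.496]
contact_force: [0.1, -0.7, 0.8]
gripper_width: 43.8
```

```bash
python3 - <<'E'
from h import *
delta([525,191,270],0)
a=grab('scene','s4');cv2.imwrite('pics/c4.png',crop(a,170,80,110,100,5.5))
E
```

```text
t 8.63 pos [520.6 188.8 318.4] grip 43.8 F [ 0.1 -0.7  0.8]
tool axes cols [[-0.0, -1.0, -0.01], [-0.0, -0.01, 1.0], [-1.0, 0.0, -0.0]] shift [48.4 -4.5  2.3] ytool yaw 90.69170095897337
```

View pics/c4.png

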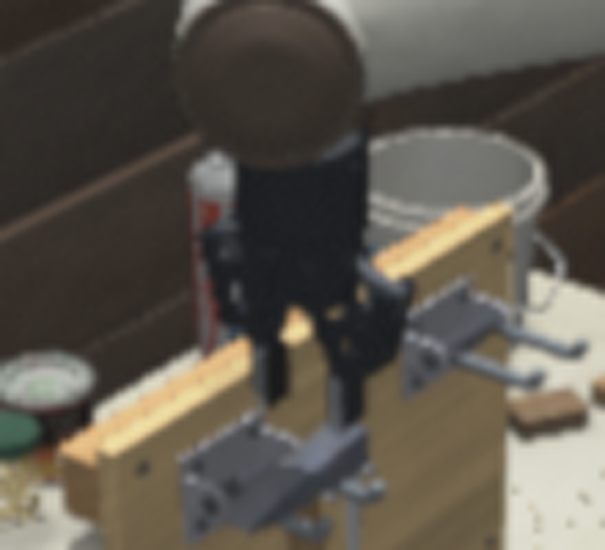

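Request:
{"method": "drive_tool", "body": {
  "motion": [
    [12,-4,2,0],
    [12,0,0,0],
    [6,0,0,0],
    [6,0,0,0],
    [6,0,0,0],
    [5,0,0,0],
    [0,0,0,0],
    [0,0,0,0]
  ]
}}

```text
clock: 9.35
position: [524.5, 191.0, 271.9]
ee_rot: [0.503, -0.497, -0.503, -0.497]
contact_force: [-0.3, -0.8, 0.4]
gripper_width: 44.0
```

Closing gently first to see centring, then fully.

Request:
{"method": "drive_tool", "body": {
  "motion": [
    [0,0,0,0],
    [0,0,0,0],
    [0,0,0,0],
    [0,0,0,0],
    [0,0,0,0]
  ],
  "grip": 29
}}

```text
clock: 9.77
position: [524.5, 191.0, 271.9]
ee_rot: [0.503, -0.497, -0.503, -0.497]
contact_force: [0.8, -0.2, 0.3]
gripper_width: 29.3
```

Request:
{"method": "drive_tool", "body": {
  "motion": [
    [0,0,0,0],
    [0,0,0,0],
    [0,0,0,0],
    [0,0,0,0],
    [0,0,0,0]
  ],
  "grip": 5
}}

```text
clock: 10.18
position: [524.8, 191.1, 272.3]
ee_rot: [0.504, -0.496, -0.503, -0.497]
contact_force: [1.6, -0.2, 2.6]
gripper_width: 22.6
```

Request:
{"method": "drive_tool", "body": {
  "motion": [
    [-8,0,0,0],
    [-12,0,0,0],
    [-15,0,0,0],
    [0,0,0,0],
    [0,0,0,0]
  ]
}}

```text
clock: 10.6
position: [523.9, 191.1, 306.3]
ee_rot: [-0.503, 0.497, 0.504, 0.497]
contact_force: [-1.0, 1.1, -4.5]
gripper_width: 22.4
```

Request:
{"method": "drive_tool", "body": {
  "motion": [
    [0,10,0,0],
    [0,20,0,0],
    [0,25,0,0],
    [0,25,0,0],
    [0,15,0,0],
    [0,0,0,0],
    [0,0,0,0]
  ]
}}

```text
clock: 11.18
position: [427.8, 189.3, 306.1]
ee_rot: [-0.503, 0.497, 0.504, 0.496]
contact_force: [0.2, 0.7, -3.3]
gripper_width: 22.0
```

Request:
{"method": "drive_tool", "body": {
  "motion": [
    [0,0,-10,0],
    [0,0,-20,0],
    [0,0,-27,0],
    [0,0,-27,0],
    [0,0,-27,0],
    [0,0,-27,0],
    [0,0,-27,0],
    [0,0,-22,0],
    [0,0,-15,0],
    [0,0,-9,0]
  ]
}}

```text
clock: 12.02
position: [431.9, -23.4, 306.2]
ee_rot: [-0.502, 0.498, 0.503, 0.497]
contact_force: [-0.8, 0.2, -3.4]
gripper_width: 22.5
```

Request:
{"method": "drive_tool", "body": {
  "motion": [
    [0,0,0,0],
    [0,0,0,0],
    [0,0,0,0]
  ]
}}

```text
clock: 12.27
position: [432.4, -20.9, 306.5]
ee_rot: [-0.503, 0.497, 0.503, 0.497]
contact_force: [0.2, 0.1, -4.1]
gripper_width: 22.6
```

```bash
python3 - <<'E'
from h import *
delta([523,-22.5,306],0)
a=grab('scene','s5');b=grab('top','t5');cv2.imwrite('pics/c5.png',np.hstack([crop(a,190,80,120,140,3.3),crop(b,240,110,120,140,3.3)]))
E
```

```text
t 12.27 pos [432.4 -20.9 306.5] grip 22.6 F [ 0.2  0.1 -4.1]
tool axes cols [[-0.0, -1.0, -0.01], [0.0, -0.01, 1.0], [-1.0, 0.0, 0.0]] shift [  0.5 -90.6  -2.8] ytool yaw 90.7608638808264
```

View pics/c5.png

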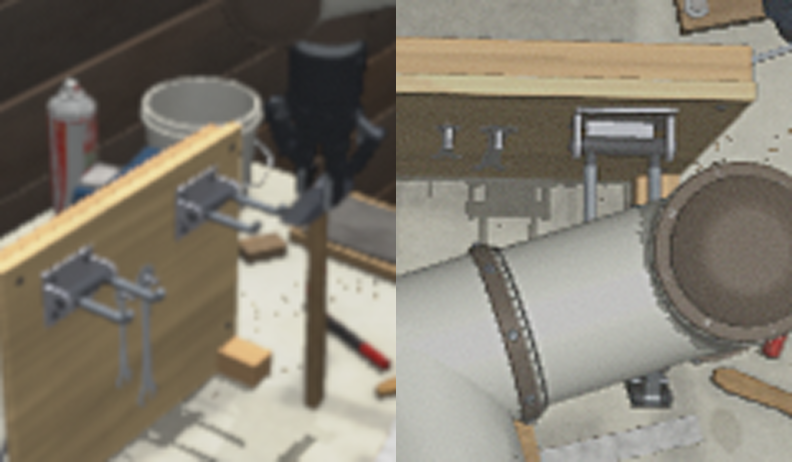

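Request:
{"method": "drive_tool", "body": {
  "motion": [
    [0,-10,-1,0],
    [0,-15,-1,0],
    [0,-15,0,0],
    [0,-15,0,0],
    [0,-15,0,0],
    [0,-12,0,0],
    [0,-7,0,0],
    [0,0,0,0],
    [0,0,0,0]
  ]
}}

```text
clock: 13.12
position: [521.3, -21.8, 306.2]
ee_rot: [-0.503, 0.497, 0.504, 0.496]
contact_force: [1.0, 0.2, -4.3]
gripper_width: 22.3
```

Lowering onto the prongs (contact expected at TCP z≈272).

Request:
{"method": "drive_tool", "body": {
  "motion": [
    [8,0,0,0],
    [8,0,0,0],
    [7,0,0,0],
    [5,0,0,0],
    [2,0,0,0],
    [0,0,0,0],
    [0,0,0,0]
  ]
}}

```text
clock: 13.7
position: [521.3, -22.1, 276.9]
ee_rot: [0.503, -0.497, -0.503, -0.497]
contact_force: [-0.4, -0.5, -3.4]
gripper_width: 22.4
```

Request:
{"method": "drive_tool", "body": {
  "motion": [
    [2,0,0,0],
    [1,0,0,0],
    [1,0,0,0],
    [0,0,0,0],
    [0,0,0,0]
  ]
}}

```text
clock: 14.12
position: [521.3, -22.1, 272.8]
ee_rot: [0.503, -0.497, -0.503, -0.497]
contact_force: [0.6, -0.1, -4.1]
gripper_width: 22.9
```

Request:
{"method": "drive_tool", "body": {
  "motion": [
    [1,0,0,0],
    [1,0,0,0],
    [0,0,0,0],
    [0,0,0,0]
  ]
}}

```text
clock: 14.45
position: [521.5, -22.1, 272.1]
ee_rot: [0.504, -0.496, -0.503, -0.497]
contact_force: [-2.1, 1.9, 5.4]
gripper_width: 22.7
```

```bash
python3 - <<'E'
from h import *
st()
E
```

```text
t 14.45 pos [521.5 -22.1 272.1] grip 22.7 F [-2.1  1.9  5.4]
```

Request:
{"method": "drive_tool", "body": {
  "motion": [
    [0,0,0,0],
    [0,0,0,0],
    [0,0,0,0],
    [0,0,0,0],
    [0,0,0,0]
  ],
  "grip": 40
}}

```text
clock: 14.87
position: [521.3, -22.1, 270.5]
ee_rot: [-0.503, 0.497, 0.503, 0.497]
contact_force: [0.5, 0.0, -0.3]
gripper_width: 39.8
```

Request:
{"method": "drive_tool", "body": {
  "motion": [
    [-6,0,0,0],
    [-15,0,0,0],
    [-30,0,0,0],
    [-30,0,0,0],
    [-30,0,0,0],
    [-20,0,0,0],
    [0,0,0,7],
    [0,0,0,7],
    [0,0,0,7],
    [0,0,0,7]
  ]
}}

```text
clock: 15.7
position: [521.3, -22.1, 402.4]
ee_rot: [-0.366, 0.605, 0.366, 0.605]
contact_force: [-1.0, 0.0, -0.2]
gripper_width: 40.1
```

Request:
{"method": "drive_tool", "body": {
  "motion": [
    [0,0,0,7],
    [0,0,0,7],
    [0,0,0,7],
    [0,0,0,7],
    [0,0,0,7],
    [0,0,0,7],
    [0,0,0,7],
    [0,0,0,7],
    [0,0,0,6],
    [0,0,0,0]
  ],
  "grip": 84
}}

```text
clock: 16.53
position: [521.3, -22.1, 402.2]
ee_rot: [-0.004, 0.707, 0.004, 0.707]
contact_force: [-0.3, 0.3, 0.2]
gripper_width: 84.3
```

```bash
python3 - <<'E'
from h import *
delta([505,190,400],0)
a=grab('scene','s6');b=grab('top','t6');cv2.imwrite('pics/c6.png',np.hstack([crop(a,170,80,120,140,3.3),crop(b,190,110,120,140,3.3)]))
E
```

```text
t 16.53 pos [521.3 -22.1 402.2] grip 84.3 F [-0.3  0.3  0.2]
tool axes cols [[0.0, -0.01, 1.0], [-0.0, 1.0, 0.01], [-1.0, -0.0, 0.0]] shift [  2.2 212.3 -13.9] ytool yaw 0.6607501652224796
```

View pics/c6.png

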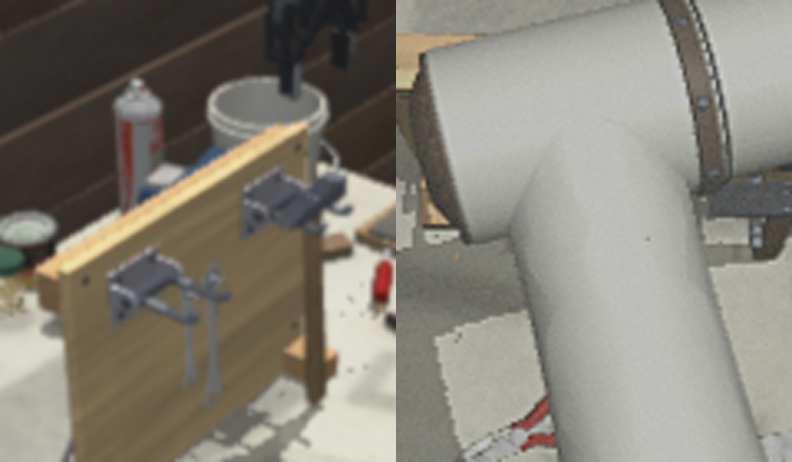

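Request:
{"method": "drive_tool", "body": {
  "motion": [
    [0,35,-4,0.5],
    [0,35,-4,0],
    [0,35,-4,0],
    [0,35,-4,0],
    [0,35,0,0],
    [0,25,0,0],
    [0,12,0,0],
    [0,0,0,0],
    [0,0,0,0]
  ]
}}

```text
clock: 17.38
position: [503.9, 189.9, 401.7]
ee_rot: [-0.003, 0.707, 0.002, 0.707]
contact_force: [0.1, -0.7, -0.2]
gripper_width: 83.7
```

Request:
{"method": "drive_tool", "body": {
  "motion": [
    [30,0,0,0],
    [30,0,0,0],
    [30,0,0,0],
    [20,0,0,0],
    [15,0,0,0],
    [15,0,0,0],
    [10,0,0,0],
    [7,0,0,0],
    [0,0,0,0],
    [0,0,0,0]
  ]
}}

```text
clock: 18.22
position: [504.4, 189.4, 245.3]
ee_rot: [-0.001, 0.707, 0.001, 0.707]
contact_force: [-0.5, -0.5, 0.0]
gripper_width: 84.1
```

Request:
{"method": "drive_tool", "body": {
  "motion": [
    [0,0,0,0],
    [0,0,0,0],
    [0,0,0,0],
    [0,0,0,0],
    [0,0,0,0],
    [0,0,0,0]
  ],
  "grip": 63
}}

```text
clock: 18.72
position: [504.0, 189.9, 244.9]
ee_rot: [-0.002, 0.707, 0.002, 0.707]
contact_force: [-0.6, -0.4, -0.3]
gripper_width: 62.9
```

Request:
{"method": "drive_tool", "body": {
  "motion": [
    [0,0,0,0],
    [0,0,0,0],
    [0,0,0,0],
    [0,0,0,0]
  ],
  "grip": 58
}}

```text
clock: 19.05
position: [504.0, 189.8, 244.7]
ee_rot: [-0.002, 0.707, 0.002, 0.707]
contact_force: [-0.3, -0.4, 0.4]
gripper_width: 57.8
```

Request:
{"method": "drive_tool", "body": {
  "motion": [
    [0,0,0,0],
    [0,0,0,0],
    [0,0,0,0],
    [0,0,0,0]
  ],
  "grip": 53
}}

```text
clock: 19.38
position: [504.0, 190.0, 245.3]
ee_rot: [-0.001, 0.707, 0.002, 0.707]
contact_force: [-2.8, 0.6, 3.4]
gripper_width: 55.0
```

Request:
{"method": "drive_tool", "body": {
  "motion": [
    [-9.3,0,0.7,0],
    [-8.9,0,2.2,0],
    [-8.6,0,3.5,0],
    [-7.9,0,4.9,0],
    [-7,0,6.1,0],
    [0,0,0,0]
  ]
}}

```text
clock: 19.88
position: [521.7, 189.9, 285.4]
ee_rot: [-0.001, 0.708, 0.0, 0.706]
contact_force: [3.0, 0.9, -9.3]
gripper_width: 54.2
```

Request:
{"method": "drive_tool", "body": {
  "motion": [
    [-6.1,0,7,0],
    [-4.9,0,7.9,0],
    [-3.5,0,8.6,0],
    [-2.2,0,8.9,0],
    [-0.7,0,9.3,0],
    [0,0,0,0],
    [0,0,0,0]
  ]
}}

```text
clock: 20.47
position: [564.1, 189.8, 305.4]
ee_rot: [-0.001, 0.706, 0.002, 0.708]
contact_force: [-0.8, -0.9, -0.4]
gripper_width: 53.0
```

Request:
{"method": "drive_tool", "body": {
  "motion": [
    [0,0,2,0],
    [0,0,2,0],
    [0,0,0,0],
    [0,0,0,0]
  ]
}}

```text
clock: 20.8
position: [567.0, 190.0, 304.1]
ee_rot: [-0.002, 0.707, 0.002, 0.707]
contact_force: [0.1, -0.1, -0.0]
gripper_width: 52.8
```

```bash
python3 - <<'E'
from h import *
a=grab('scene','s7');cv2.imwrite('pics/c7.png',crop(a,165,80,120,110,6.5))
E
```

```text
(no output)
```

View pics/c7.png

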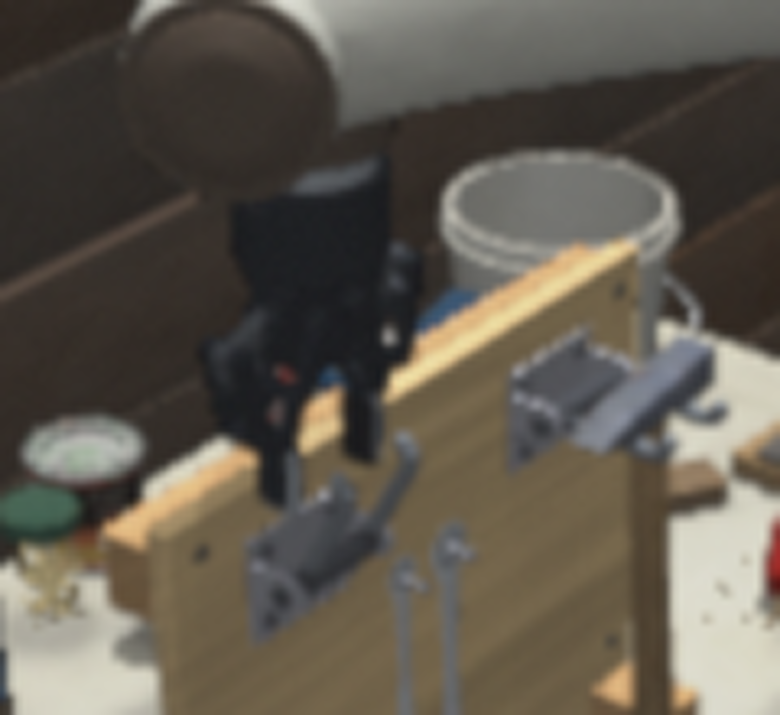

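Request:
{"method": "drive_tool", "body": {
  "motion": [
    [-30,0,0,0],
    [-35,0,0,0],
    [-30,0,0,0],
    [0,0,-30,0],
    [0,0,-35,0],
    [0,0,-35,0],
    [0,0,0,0]
  ],
  "grip": 42
}}

```text
clock: 21.43
position: [462.5, 188.5, 400.5]
ee_rot: [-0.002, 0.707, 0.003, 0.707]
contact_force: [0.5, -0.7, -0.8]
gripper_width: 41.9
```

Request:
{"method": "drive_tool", "body": {
  "motion": [
    [30,0,0,0],
    [30,0,0,0],
    [30,0,0,0],
    [25,0,0,0],
    [0,0,0,0],
    [0,0,0,0]
  ]
}}

```text
clock: 21.93
position: [467.0, 189.4, 283.6]
ee_rot: [-0.002, 0.708, 0.001, 0.707]
contact_force: [0.2, -0.1, 1.0]
gripper_width: 41.6
```

```bash
python3 - <<'E'
from h import *
st()
for a in (.4,.6,.8,1,1.2): print(a,(proj('scene',[563-78*np.sin(a)+6*np.cos(a),166,263+78*np.cos(a)+6*np.sin(a)])-[165,80])*6.5)
E
```

```text
t 21.93 pos [467.  189.4 283.6] grip 41.6 F [ 0.2 -0.1  1. ]
0.4 [397.3 429. ]
0.6 [420.4 449.5]
0.8 [441.3 474. ]
1 [458.8 501.3]
1.2 [472.3 530.2]
```

Request:
{"method": "drive_tool", "body": {
  "motion": [
    [0,0,15,0],
    [0,0,15,0],
    [0,0,15,0],
    [0,0,10,0],
    [0,0,8,0],
    [0,0,5,0],
    [0,0,0,0],
    [0,0,0,0]
  ]
}}

```text
clock: 22.6
position: [535.3, 190.1, 284.1]
ee_rot: [-0.001, 0.707, 0.002, 0.707]
contact_force: [0.2, 0.4, 0.2]
gripper_width: 41.9
```

Request:
{"method": "drive_tool", "body": {
  "motion": [
    [0,0,4,0],
    [0,0,3,0],
    [0,0,2,0],
    [0,0,0,0],
    [0,0,0,0]
  ]
}}

```text
clock: 23.02
position: [544.1, 190.1, 283.8]
ee_rot: [-0.002, 0.707, 0.002, 0.707]
contact_force: [-0.9, -0.0, -0.2]
gripper_width: 42.2
```

Request:
{"method": "drive_tool", "body": {
  "motion": [
    [0,0,2,0],
    [0,0,2,0],
    [0,0,0,0],
    [0,0,0,0]
  ]
}}

```text
clock: 23.35
position: [546.9, 189.9, 283.7]
ee_rot: [-0.002, 0.708, 0.002, 0.706]
contact_force: [-5.9, -0.2, 1.4]
gripper_width: 41.9
```

Request:
{"method": "drive_tool", "body": {
  "motion": [
    [0,0,1.5,0],
    [0,0,1.5,0],
    [0,0,0,0],
    [0,0,0,0]
  ]
}}

```text
clock: 23.68
position: [546.9, 189.8, 283.3]
ee_rot: [-0.002, 0.71, 0.001, 0.704]
contact_force: [-13.8, 3.2, 3.9]
gripper_width: 42.1
```

Request:
{"method": "drive_tool", "body": {
  "motion": [
    [0,0,-20,0],
    [0,0,-35,0],
    [0,0,-35,0],
    [-30,0,-20,0],
    [-35,0,0,0],
    [-35,0,0,0],
    [0,-40,0,0],
    [0,-40,0,0],
    [0,-40,0,0],
    [0,-40,0,0]
  ]
}}

```text
clock: 24.52
position: [441.7, 28.1, 384.3]
ee_rot: [-0.002, 0.707, 0.002, 0.708]
contact_force: [0.9, 0.1, 0.6]
gripper_width: 41.7
```

Request:
{"method": "drive_tool", "body": {
  "motion": [
    [0,-40,0,0],
    [0,-40,0,0],
    [0,-40,0,0],
    [0,-40,0,0],
    [0,-40,0,0],
    [0,-40,0,0],
    [0,-40,0,0],
    [0,0,0,0],
    [0,0,0,0]
  ]
}}

```text
clock: 25.27
position: [442.8, -252.6, 383.0]
ee_rot: [0.0, 0.708, -0.0, 0.707]
contact_force: [-0.1, 0.1, -0.6]
gripper_width: 42.4
```

```bash
python3 - <<'E'
from h import *
st()
a=grab('scene','s8');b=grab('top','t8')
cv2.imwrite('pics/c8.png',np.hstack([crop(a,160,95,130,145,3),crop(b,160,105,130,145,3)]))
for n,o in(('scene',(160,95)),('top',(160,105))):
  for s,P in(('loaded tip a0',[563,166,341]),('a.2',[547,166,339]),('head L',[521,38,291]),('head R',[521,-72,291]),('foot',[521,-22,12])): print(n,s,(proj(n,P)-o)*3)
E
```

```text
t 25.27 pos [ 442.8 -252.6  383. ] grip 42.4 F [-0.1  0.1 -0.6]
scene loaded tip a0 [180.  142.7]
scene a.2 [191.8 148.9]
scene head L [283.2 148.6]
scene head R [338.5 112. ]
scene foot [308.4 321.9]
top loaded tip a0 [209.9 120.6]
top a.2 [209.3 142. ]
top head L [372.4 192. ]
top head R [511.  195.9]
top foot [406.6 241.9]
```

View pics/c8.png

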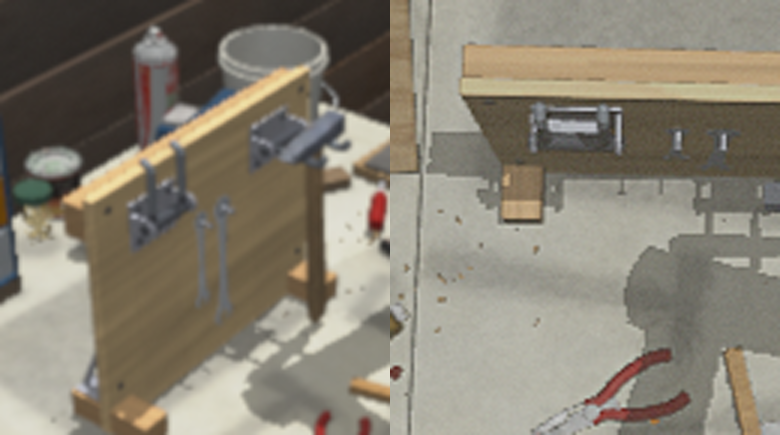

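```bash
python3 - <<'E'
from h import *
for y in(-22,-27): 
  for z in(255,10): print(y,z,(proj('scene',[522,y,z])-[160,95])*3)
a=cv2.imread('pics/s8.png')
for r in (160,170,180,190,198):
    row=a[r,250:282].astype(int).sum(1);m=np.where(row<270)[0]+250;print(r,m.min(),m.max(),m.mean(), (r-95)*3,(m.mean()-160)*3)
    # predicted column of plumb line
    P=[proj('scene',[522,-27,z]) for z in range(0,261,5)];P=np.array(P);print('  plumb',np.interp(r,P[::-1,1],P[::-1,0]))
E
```

```text
-22 255 [312.5 155.2]
-22 10 [307.7 322.8]
-27 255 [315.  153.5]
-27 10 [310. 321.]
160 261 266 263.5 195 310.5
  plumb 264.59222592382923
170 255 266 260.5 225 301.5
  plumb 264.2940744515387
180 250 267 259.75 255 299.25
  plumb 263.995922979248
190 255 270 262.5 285 307.5
  plumb 263.6977715069574
198 263 267 265.0 309 315.0
  plumb 263.45925032912487
```

```bash
python3 - <<'E'
from h import *
from scipy.stats import linregress
for f,y0 in(('s0',185),('s8',-27)):
    a=cv2.GaussianBlur(cv2.imread(f'pics/{f}.png'),(1,1),0).astype(int);h=cv2.cvtColor(a.astype(np.uint8),cv2.COLOR_BGR2HSV)
    x=524 if f=='s0' else 522
    P=np.array([proj('scene',[x,y0,z]) for z in range(20,251,5)]);o=[]
    for u,v in P:
        r=int(round(v));c=int(round(u));w=a[r,c-9:c+10].sum(1).astype(float)
        m=np.where(w<230)[0]
        m=m[abs(m-9)<6]
        if len(m)>2:o.append((v,c-9+m.mean()-u))
    o=np.array(o);l=linregress(o[:,0],o[:,1]);print(f,len(o),'slope',round(l.slope,3),'+-',round(l.stderr,3),'offset',o[:,1].mean())
E
```

```text
[ WARN:0@3.241] global loadsave.cpp:275 findDecoder imread_('pics/s0.png'): can't open/read file: check file path/integrity
Traceback (most recent call last):
cv2.error: OpenCV(4.12.0) /io/opencv/modules/imgproc/src/smooth.dispatch.cpp:618: error: (-215:Assertion failed) !_src.empty() in function 'GaussianBlur'
```

```bash
python3 - <<'E'
from h import *
from scipy.stats import linregress
for f,x,y0 in(('scene0',524,185),('s8',522,-27)):
    a=cv2.imread(f'pics/{f}.png').astype(int)
    P=np.array([proj('scene',[x,y0,z]) for z in range(20,251,5)]);o=[]
    for u,v in P:
        r=int(round(v));c=int(round(u));w=a[r,c-9:c+10].sum(1)
        m=np.where(w<230)[0];m=m[abs(m-9)<6]
        if len(m)>2:o.append((v,c-9+m.mean()-u))
    o=np.array(o);l=linregress(o[:,0],o[:,1]);print(f,len(o),'slope',round(l.slope,3),'+-',round(l.stderr,3),'offset',o[:,1].mean())
E
```

```text
scene0 45 slope 0.065 +- 0.003 offset 0.2842462267173497
s8 45 slope 0.052 +- 0.005 offset 0.3894673240906728
```

```bash
python3 -c "
from h import *
st();print(arm.job_done())"
```

```text
t 25.37 pos [ 443.1 -250.4  383.7] grip 41.9 F [-0.4  0.5  0.1]
the job is handed in; nothing more can be done
None
```

I handed the job in at 25.4 s. The spare (right) fork is down, the hammer hangs on it by its head, and the loaded (left) fork is folded up flat. No verdict came back.

- **Spare fork:** I gripped both prongs, swung the fork down, and pushed it onto its stop. The stop pushed back with about 24 N.
- **Hammer:** I gripped it by the head, lifted it out over the lips, carried it across and lowered it until the fork took its weight. The last picture shows it hanging with the handle between the prongs. I estimate the head about 42 mm in front of the hinge and about 5 mm off mid-fork sideways.
- **Loaded fork:** the grip was too light and slipped at about 0.5 rad during the fold-up. I then pushed both prongs from the front until they stopped at about 14 N. The last picture puts its tip within 2 pixels of the folded-up position.
- **Plumb check:** the handle's slope in the scene view was 0.052, against 0.065 at the start. It therefore hangs as it did originally, though lean toward or away from the camera was not measured separately.
- **Bystanders:** I did not measure their positions at the end. None was near the tool's path, and no unexpected contact force was reported.
- **Disagreement:** the two cameras differed by about 8 mm in y. I used a value in between, and the scene view and centred prong grip agreed with it.

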